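# Seat the grinding cup on the lab mill and clamp it

### The arm

A 6-joint arm with a two-finger parallel gripper is mounted at the origin on the work surface. World frame = base frame: x ahead of the robot, y to its left, z up, the work surface at z = 0. Lengths are in m, angles in rad, forces in N, time in s.
With the tool pointing down it reaches from about 0.35 to 0.775 m from the base axis. Payload 7.3 kg.
Tool frame: the origin (TCP) lies on the mounting face of the last link; the fingertips stand 178 mm ahead of it and the grasp point (between the pads) lies 159 mm ahead of it (env.tcp_to_tips is the distance from the TCP to the fingertips, in m); z points along the fingers, y is the direction in which the jaws open and shut (so a half turn about z gives the same grasp; the last joint's range is limited). The gripper opens to 92 mm and grips with 3 to 60 N. Pads are 19 mm wide; open, the fingers measure 130 mm over their backs; the gripper's body (75 mm by 190 mm) begins 47 mm behind the grasp point.
Start: joints at [-1.481, 0.342, 1.524, -0, 1.275, -0.146], TCP at [0.123, -0.51, 0.405] pointing down, gripper open.
Joint ranges: [-2.53, 2.53], [-0.77, 2.02], [0.04, 2.7], [-1, 4.14], [0.28, 2.66], [-3.11, 3.11]. Speed limits (rad/s): [2.57, 2.57, 3.14, 3.14, 3.14, 3.14].

### API

Orientations are given as a unit quaternion [w, x, y, z].
In Python, from station import state, viewer, env gives the robot as it stands.
- The arm moves only by the shell command python3 -m crank 'ROWS' [FORCE]. ROWS is JSON, a list of rows, each an object with "grip": the opening, from 0 (shut) to 1 (fully open); "translation": the shift along the tool's x, y, z in m, a list of three; "rot": the turn, a rotation vector about the tool's x, y, z in rad, a list of three. A call has 1 to 8 rows; each row shifts and turns the commanded pose from where the row before left it, along the tool's axes as they then stand; what a row does not reach is not made up. A row lasts 1/12 s, in which the tool goes at most 41.7 mm and 7.16 degrees, less where a joint would pass 70% of its speed; a pose out of reach is approached as far as the arm can. A call with a gripper value outside its range is refused whole. The fingers move at their own pace and stop on an object; FORCE is the grip in N (left out, the last holds). Time passes only in rows, so rows that do not move let the fingers close. It gives the time, the measured TCP pose, the force and the opening at its end, in the units of the state.
- state(): the state, without advancing time (a new reading comes with each control period).
- viewer.grab_frame(name): name is "scene" or "top"; returns a dict with "pixels" (384x512x3 uint8, red, green, blue), "range_z" (384x512 float32, m along the optical axis (not along the pixel's ray), 0 where there is no reading), "K" (3x3 intrinsics, pixels), "distortion" ([k1, k2, p1, p2, k3] as OpenCV has them; the pictures are not rectified), "rvec" (rotation vector, rad) and "tvec" (3), from world to camera coordinates, as OpenCV has them. Camera axes: x right, y down, z forward; pixel columns grow to the right and rows downward; lengths in m; the calibration is good to about 2 mm. A picture is of the moment at which its call begins.
- env.sign_off(): hands the job in, once; it reports no verdict.
The state is a dict: "time_s": time; "joints": joint angles; "dq": joint speeds; "tau": joint torques, N m; "position": TCP position; "tcp_rot": TCP orientation; "force": force on the tool from outside, world axes, zero at the start; "wrist_torque": the same for the moment, N m; "opening": finger opening in m.
Only numpy, scipy, OpenCV 4.12 (cv2) and the standard library are available. Lean on these libraries where they do the work, as an engineer would, in place of code of your own. Each camera call takes 0.05 s, during which the arm holds its last target.

### The job

Put the steel grinding cup on the mill's drive and, pressing only lightly, turn it until you feel it drop over the drive cross and sit fully down in the collar. Only when it is fully home, swing the hinged clamp bow over it, all the way down to its stop, so that its sprung pad holds the lid, and let go. Go gently: do not force the cup or press it home with the clamp, and leave the dishes, the jar and the brush alone.

Things in the scene. Friction and masses are not known exactly. Their poses are not given: they have to be found in the camera images.
- mill: Low white benchtop cup mill, fixed. Origin: on the drive axis at bench level; z up, x away from its control panel, y towards the hinge posts of its clamp. Housing: 103 mm to -x, 133 mm to +x, 125 mm to either side, deck 80 mm above the bench. Two hinge posts (114 mm over both, 94 mm high above the deck) stand 85 mm from the drive axis towards +y.
- seat (a point): Centre of the seat collar on the deck, on the drive axis, 80 mm above the bench; axes as the mill. The aluminium collar around it is 21 mm high, bore 61.5 mm, mouth flared to 71 mm. The underside of the cup rests on the deck here when it is fully down.
- drive_top (a point): Top of the drive, on its axis, 9 mm above the seat. The drive is a dark steel cross of two bars (each 35 mm long, 8 mm wide, 9 mm high) in the collar, on the motor shaft. It stands askew, at any angle, from start to start (the angle is not measured; these axes are the mill's) and is stiff to turn (0.15 Nm).
- cup_center (a point): Centre (half-way up) of the grinding cup, z along its axis. Closed cup, 78 mm high, 0.3 to 0.6 kg, upright on the bench at the start: steel body 60 mm in diameter and 46 mm high, on it a fixed black knurled lid, 48 mm in diameter and 32 mm high, to be gripped from above. Fully down on the mill this point is 39 mm above seat, riding on the drive cross 47 mm.
- cup_foot (a point): Centre of the cup's underside. Cross-shaped socket in it, slots 10.4 mm wide along this point's x and y: it fits the drive at four angles, 90 degrees apart, within about 4 degrees. Else the cup rides on the cross, 8 mm too high, loose in the collar. Turned under 5 to 10 N it drops at a slot, or catches the cross and takes it along, and then goes down with light pressure.
- bow (a joint): Angle of the hinged clamp bow: 0 closed, level, on its stop; grows as it opens; starts at 1.95 to 2.2 (leaning back). A stiff hinge (0.5 Nm) keeps it where it is left; it takes about 5 N at the bar. Two rails 80 mm apart with a bridge 85 mm from the hinge; under it a sprung pad (1 N per mm, 6 mm travel), which meets the lid of a seated cup at 0.05 and is pressed in 4 mm at 0.
- bow_bar (a point): Middle of the red cross bar of the bow, 14 mm in diameter and 100 mm long along the mill's x axis, 150 mm from the hinge. It can be pinched from above (48 mm free inside, between bar and bridge) and turns between the fingers as the bow swings; with the bow closed it lies 170 mm above the bench, 65 mm from the drive axis on the side away from the hinge.
- bow_hinge (a point): Middle of the bow's hinge axis, which runs along the mill's x axis, 170 mm above the bench and 85 mm from the drive axis towards the mill's +y. From here the bar lies 150 mm away at the bow's angle: at 0 level towards the mill's -y, at 1.57 straight up.
- dish_a: Aluminium moisture dish with lid, 59 mm in diameter, 31 mm high; origin under its centre. Bystander.
- dish_b: The same, a second dish. Bystander.
- jar: Glass jar of grain with a white cap, 64 mm in diameter, 93 mm high; origin under its centre. Bystander.
- brush: Cleaning brush, 160 mm long, lying on the bench; origin under its middle, x along it. Bystander.
There are look-alikes about, which are no part of the job. What is shaped like the part that bears cup_center but yellow is not meant.

How it is judged:
By the outcome, as a careful person would: the job done as asked, in the order asked, and still so for the second after the job is handed in, with the robot touching nothing.
It also fails if it takes over 72 s, if anything falls off the work surface, if the arm or the gripper's body presses on something with over 40 N, if the wrist force passes 120 N, or if a joint passes its speed limit or range.

## Working session

There is one attempt and no reset: what is moved stays moved. The work goes in short steps, Python scripts to look and compute and a shell command to move; the robot and the scene stay as the last step left them, time stands still between calls to the robot, and variables do not carry over. Pictures are saved under pics/ and viewed, and the job is handed in when it is done.

```bash
ls; mkdir -p pics
python3 - <<'E'
from station import state, viewer, env
import cv2,numpy as np
s=state(); print(s)
for n in("scene","top"):
    f=viewer.grab_frame(n); cv2.imwrite(f"pics/{n}0.png",f["pixels"][:,:,::-1]); np.savez(f"/tmp/{n}0.npz",**f)
    R=cv2.Rodrigues(f["rvec"])[0]; print(n,f["K"],f["distortion"],-R.T@np.ravel(f["tvec"]))
E
```

```text
pics
{'time_s': 0.0, 'joints': array([-1.48103404e+00,  3.42731521e-01,  1.52502633e+00, -4.67052190e-05,
        1.27538837e+00, -1.45971742e-01]), 'dq': array([-3.75614597e-04, -9.66154511e-04, -9.42487686e-04,  3.19055605e-05,
        5.14367247e-04,  3.30410547e-04]), 'tau': array([ 1.63708653e-03, -4.31243634e+01, -2.44217795e+01,  7.20553449e-02,
        5.59853262e-02, -1.14118009e-04]), 'position': array([ 0.1226349 , -0.51033608,  0.40403693]), 'tcp_rot': array([-7.77102719e-04,  9.93060620e-01,  1.17601022e-01, -4.98578134e-07]), 'force': array([-0.30700017,  0.73833266, -0.15983212]), 'wrist_torque': array([ 0.02888201, -0.00586647, -0.02554236]), 'opening': 0.09158942883691716}
scene [[365.05939725   0.         255.32579666]
 [  0.         365.05939725 192.58594263]
 [  0.           0.           1.        ]] [0.03530781 0.         0.         0.         0.        ] [1.17685161 0.09738476 0.86792519]
top [[433.70733473   0.         254.85217297]
 [  0.         433.70733473 192.41577975]
 [  0.           0.           1.        ]] [0.02514994 0.         0.         0.         0.        ] [ 0.48100078 -0.002445    1.21933895]
```

View pics/scene0.png

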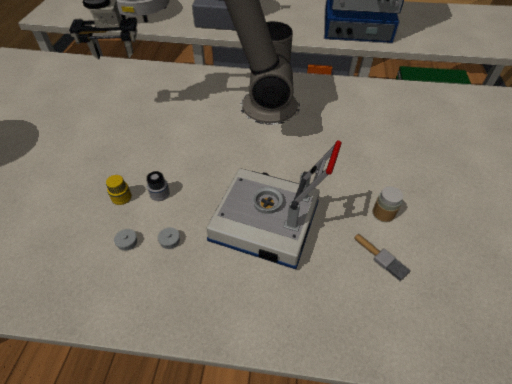

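View pics/top0.png

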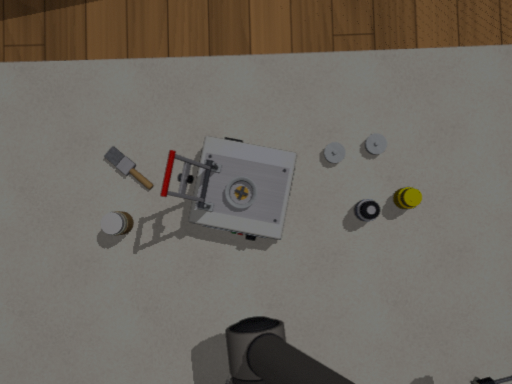

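```bash
cat > h.py <<'E'
import cv2,numpy as np
from station import state, viewer, env
def ray(f,uv):
    uv=np.asarray(uv,float).reshape(-1,1,2)
    n=cv2.undistortPoints(uv,f["K"],f["distortion"]).reshape(-1,2)
    R=cv2.Rodrigues(f["rvec"])[0]; t=np.ravel(f["tvec"])
    return -R.T@t, np.c_[n,np.ones(len(n))]@R
def plane(f,uv,z):
    o,d=ray(f,uv); return o+d*((z-o[2])/d[:,2])[:,None]
def depthpts(f):
    h,w=f["range_z"].shape
    vv,uu=np.mgrid[:h,:w]
    o,d=ray(f,np.stack([uu.ravel(),vv.ravel()],1))
    return (o+d*f["range_z"].reshape(-1,1)).reshape(h,w,3)
def proj(f,p):
    return cv2.projectPoints(np.asarray(p,float).reshape(-1,1,3),f["rvec"],f["tvec"],f["K"],f["distortion"])[0].reshape(-1,2)
def crop(f,x0,y0,x1,y1,k,name):
    cv2.imwrite(name,cv2.resize(f["pixels"][y0:y1,x0:x1,::-1],None,fx=k,fy=k,interpolation=cv2.INTER_CUBIC))
E
python3 - <<'E'
from h import *
T=dict(np.load("/tmp/top0.npz")); S=dict(np.load("/tmp/scene0.npz"))
crop(T,150,125,310,245,5,"pics/topmill.png"); crop(S,200,130,350,270,4,"pics/scmill.png")
crop(T,325,175,430,225,7,"pics/topcup.png"); crop(S,95,160,185,210,8,"pics/sccup.png")
for n,f in(("T",T),("S",S)):
    P=depthpts(f); ok=f["range_z"]>0
    # cup
    z=P[...,2]; xy=P[...,:2]
    m=ok&(z>.06)&(z<.11)&(abs(P[...,0]-.43)<.12)&(P[...,1]<-.2)&(P[...,1]>-.5)
    k,l,st,c=cv2.connectedComponentsWithStats(m.astype(np.uint8))
    for i in range(1,k):
        if st[i,4]>30:
            q=P[l==i]; px=f["pixels"][l==i].mean(0); print(n,c[i],st[i,4],q.mean(0),q.min(0),q.max(0),px)
    m=ok&(abs(z-.08)<.006)&(abs(P[...,0]-.49)<.2)&(abs(P[...,1]-.04)<.2)
    q=P[m]; print(n,'deck',m.sum(),np.median(q[:,2]),cv2.minAreaRect(q[:,:2].astype(np.float32)))
    m=ok&(abs(z-.101)<.005)&(abs(P[...,0]-.49)<.2)&(abs(P[...,1]-.04)<.1)
    q=P[m]; print('collar',m.sum(),np.median(q[:,2]),cv2.minEnclosingCircle(q[:,:2].astype(np.float32)))
E
```

```text
T [411.41025641 197.06730769] 312 [ 0.52382423 -0.39478242  0.07867418] [ 0.50033759 -0.41980191  0.06025993] [ 0.54820007 -0.37288214  0.08725524] [108.95833333 102.77564103   4.47115385]
T [370.26174497 209.58053691] 298 [ 0.4942821  -0.28672249  0.07913818] [ 0.46965511 -0.31278445  0.06079373] [ 0.51731095 -0.2641218   0.08634502] [41.38255034 41.11409396 43.10402685]
T deck 7051 0.08218947962489231 ((0.5574946403503418, 0.04804021865129471), (0.2516009211540222, 0.24803626537322998), 77.492431640625)
collar 376 0.10196349230903623 ((0.5600172281265259, 0.0780881866812706), 0.07178773730993271)
S [154.96414343 179.08366534] 251 [ 0.50112207 -0.28446308  0.07700826] [ 0.47078799 -0.31236806  0.06002165] [ 0.52123222 -0.26156743  0.08585925] [37.5498008  36.41434263 35.82071713]
S [114.96666667 182.67083333] 240 [ 0.53054258 -0.39337772  0.07707449] [ 0.49993099 -0.41974341  0.06035246] [ 0.54970481 -0.37261264  0.08529753] [122.50833333 100.49583333  16.27916667]
S deck 5100 0.08289426681425116 ((0.5630336999893188, 0.04689578711986542), (0.25160887837409973, 0.2421235740184784), 77.69879913330078)
collar 304 0.10226528269899043 ((0.5739702582359314, 0.07548661530017853), 0.0767580196261406)
```

View pics/topmill.png

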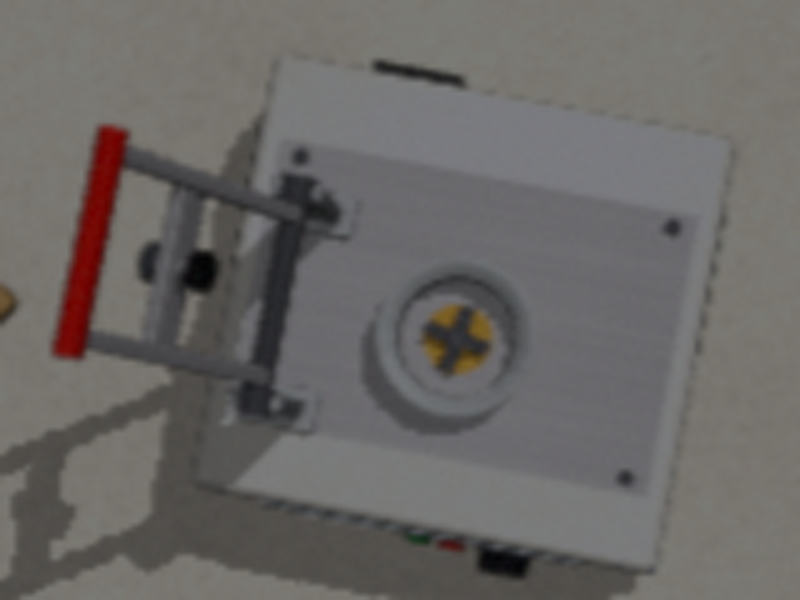

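View pics/scmill.png

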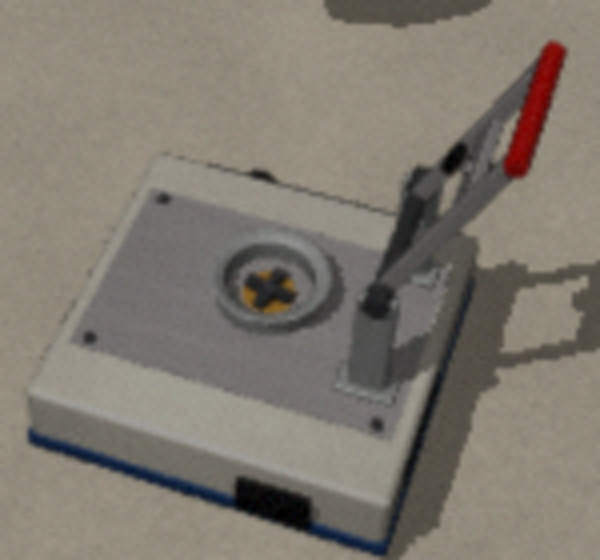

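View pics/topcup.png

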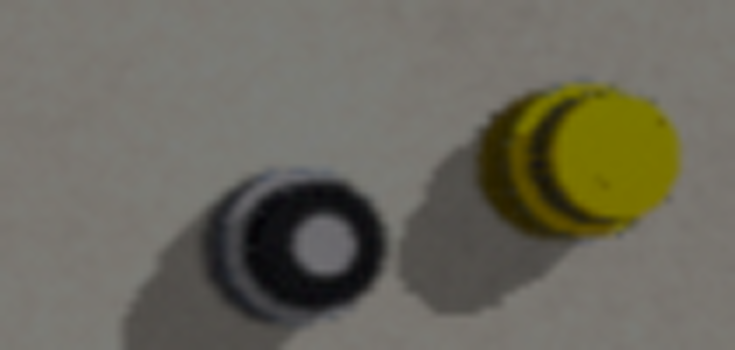

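View pics/sccup.png

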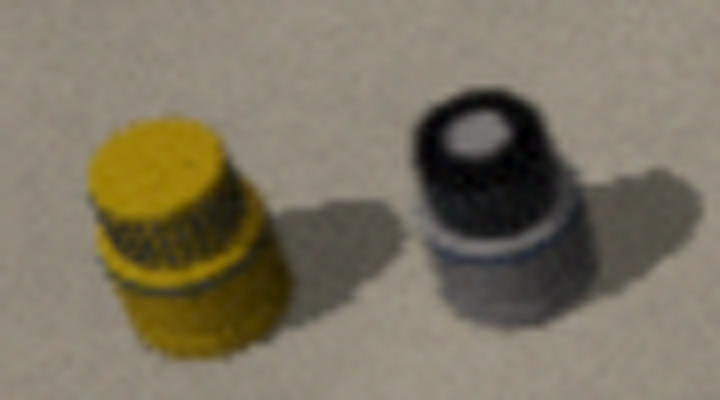

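Run:
```python
from h import *
T=dict(np.load("/tmp/top0.npz")); S=dict(np.load("/tmp/scene0.npz"))
for n,f,b in(("T",T,(225,175,260,212)),("S",S,(250,185,285,215))):
    im=f["pixels"].astype(int); P=np.zeros(im.shape[:2],bool); x0,y0,x1,y1=b; P[y0:y1,x0:x1]=1
    hsv=cv2.cvtColor(f["pixels"],cv2.COLOR_RGB2HSV)
    yel=P&(hsv[...,1]>110)&(hsv[...,0]>10)&(hsv[...,0]<35)&(hsv[...,2]>60)
    v,u=np.nonzero(yel); hull=cv2.convexHull(np.c_[u,v].astype(np.float32))
    (c,ax,a)=cv2.fitEllipse(hull) ; print(n,'yel',yel.sum(),c,ax, plane(f,[c],.081))
    hm=np.zeros(P.shape,np.uint8); cv2.fillConvexPoly(hm,hull.astype(np.int32).reshape(-1,2),1)
    dark=P&(hsv[...,2]<75)&cv2.dilate(hm,np.ones((3,3))).astype(bool)
    v,u=np.nonzero(dark); q=plane(f,np.c_[u,v],.089)[:,:2]; c2=q.mean(0); r=q-c2
    w=np.hypot(*r.T); th=np.arctan2(r[:,1],r[:,0]); print('cross',len(q),c2,w.max(),'ang mod90',np.degrees(np.angle((w**4*np.exp(4j*th)).sum())/4))
    # red bar
    red=(hsv[...,1]>150)&((hsv[...,0]<8)|(hsv[...,0]>172))&(hsv[...,2]>60)
    k,l,st,cc=cv2.connectedComponentsWithStats(red.astype(np.uint8))
    for i in range(1,k):
        if st[i,4]>60:
            D=depthpts(f); q=D[(l==i)&(f["range_z"]>0)]; e=np.linalg.svd(q-q.mean(0))[2][0]
            print('bar',n,cc[i],st[i],q.mean(0),'dir',e,np.degrees(np.arctan2(e[1],e[0])))
    # white lid disc / steel body
# two-view triangulation of the white lid disc
for n,f,b in(("T",T,(362,200,380,218)),("S",S,(148,170,163,182))):
    hsv=cv2.cvtColor(f["pixels"],cv2.COLOR_RGB2HSV); x0,y0,x1,y1=b
    m=np.zeros(hsv.shape[:2],np.uint8); m[y0:y1,x0:x1]=(hsv[y0:y1,x0:x1,2]>85)
    k,l,st,cc=cv2.connectedComponentsWithStats(m)
    for i in range(1,k):
        if st[i,4]>6: print('disc',n,cc[i],st[i,4],plane(f,[cc[i]],.078))
    k_=np.zeros(hsv.shape[:2],np.uint8)
    k_[y0-10:y1+10,x0-10:x1+10]=(f["pixels"][y0-10:y1+10,x0-10:x1+10].max(2)<40); print('dark',k_.sum())
```

```text
T yel 66 (241.1768798828125, 192.3062744140625) (12.13017463684082, 13.346274375915527) [[0.54948341 0.04924255 0.081     ]]
cross 77 [0.54818305 0.05028129] 0.018415570613626867 ang mod90 -21.723382564205217
bar T [167.74206349 173.04761905] [161 150  14  46 252] [0.5807037  0.19184703 0.31376624] dir [-0.97538803  0.22048204 -0.00242189] 167.26261490410798
S yel 39 (266.5541687011719, 202.71783447265625) (9.648107528686523, 12.18453598022461) [[0.54768958 0.04844404 0.081     ]]
cross 72 [0.55092656 0.05026805] 0.018177567177563164 ang mod90 -21.611222894863953
bar S [333.04639175 157.2628866 ] [326 141  15  33 194] [0.58866754 0.19135232 0.3141502 ] dir [ 0.97503567 -0.22111773 -0.02030736] -12.777370794392235
disc T [372.44444444 201.02777778] 36 [[ 0.51647475 -0.29370778  0.078     ]]
disc T [370.75       209.61538462] 52 [[ 0.49415896 -0.28829637  0.078     ]]
disc T [378.42857143 216.        ] 7 [[ 0.47694079 -0.30742947  0.078     ]]
dark 217
disc S [154.90625 170.84375] 32 [[ 0.47003221 -0.29433943  0.078     ]]
disc S [154.33333333 176.18518519] 27 [[ 0.49117137 -0.28934706  0.078     ]]
dark 207
```

```bash
cat >> h.py <<'E'
from scipy.spatial.transform import Rotation as Ro
def pose():
    s=state(); q=np.array(s["tcp_rot"]); R=Ro.from_quat(q,scalar_first=True).as_matrix(); return s,np.array(s["position"]),R
def to(p,yawy=None):
    "TCP target p; yawy: desired angle of tool y (deg), tool down"
    s,x,R=pose(); print('t',round(s["time_s"],2),'pos',x.round(4),'tilt',np.degrees(np.arccos(-R[2,2])).round(2),'yang',np.degrees(np.arctan2(R[1,1],R[0,1])).round(2),'F',np.round(s["force"],2),'open',round(s["opening"],4),'j6',s["joints"][5].round(3))
    print(' tool delta',(R.T@(np.array(p)-x)).round(4))
    if yawy is not None:
        y=np.radians(yawy); Y=np.array([np.cos(y),np.sin(y),0]); Z=np.array([0,0,-1.]); X=np.cross(Y,Z)
        Rt=np.c_[X,Y,Z]; print(' rotvec',Ro.from_matrix(R.T@Rt).as_rotvec().round(4),' delta after rot',(Rt.T@(np.array(p)-x)).round(4))
E
python3 -c "
from h import *
to([.4925,-.2885,.30],27.3)"
python3 -m crank '[{"grip":1,"translation":[0,0,0],"rot":[0,0,-0.12]},{"grip":1,"translation":[0,0,0],"rot":[0,0,-0.12]},{"grip":1,"translation":[0,0,0],"rot":[0,0,-0.12]},{"grip":1,"translation":[0,0,0],"rot":[0,0,-0.12]},{"grip":1,"translation":[0,0,0],"rot":[0,0,-0.12]},{"grip":1,"translation":[0,0,0],"rot":[0,0,-0.12]},{"grip":1,"translation":[0,0,0],"rot":[0,0,-0.12]},{"grip":1,"translation":[0,0,0],"rot":[0,0,-0.12]}]'
python3 -c "
from h import *
to([.4925,-.2885,.30],27.3)"
```

```text
t 0.1 pos [ 0.1227 -0.5104  0.4041] tilt 0.08 yang -76.49 F [-0.1   0.4   0.15] open 0.0918 j6 -0.146
 tool delta [ 0.4114 -0.1292  0.1044]
 rotvec [-8.0000e-04 -1.3000e-03 -1.8115e+00]  delta after rot [0.0275 0.4304 0.1041]
time_s: 0.77
position: [0.1227, -0.5104, 0.4043]
tcp_rot: [-0.0, 0.825, 0.565, 0.0]
force: [-0.4, -0.8, 0.7]
opening: 0.0918
t 0.77 pos [ 0.1227 -0.5104  0.4043] tilt 0.05 yang -21.14 F [-0.42 -0.76  0.7 ] open 0.0918 j6 -1.112
 tool delta [0.3403 0.2649 0.1045]
 rotvec [-0.     -0.0009 -0.8455]  delta after rot [0.0275 0.4304 0.1043]
```

```bash
python3 -m crank '[{"grip":1,"translation":[0,0,0],"rot":[0,0,-0.12]},{"grip":1,"translation":[0,0,0],"rot":[0,0,-0.12]},{"grip":1,"translation":[0,0,0],"rot":[0,0,-0.12]},{"grip":1,"translation":[0,0,0],"rot":[0,0,-0.12]},{"grip":1,"translation":[0,0,0],"rot":[0,0,-0.12]},{"grip":1,"translation":[0,0,0],"rot":[0,0,-0.12]},{"grip":1,"translation":[0,0,0],"rot":[0,0,-0.12]}]'
python3 -m crank '[{"grip":1,"translation":[0.002,0.035,0.008],"rot":[0,0,0]},{"grip":1,"translation":[0.002,0.035,0.008],"rot":[0,0,0]},{"grip":1,"translation":[0.002,0.035,0.008],"rot":[0,0,0]},{"grip":1,"translation":[0.002,0.035,0.008],"rot":[0,0,0]},{"grip":1,"translation":[0.002,0.035,0.008],"rot":[0,0,0]},{"grip":1,"translation":[0.002,0.035,0.008],"rot":[0,0,0]},{"grip":1,"translation":[0.002,0.035,0.008],"rot":[0,0,0]},{"grip":1,"translation":[0.002,0.035,0.008],"rot":[0,0,0]}]'
python3 -m crank '[{"grip":1,"translation":[0.002,0.035,0.008],"rot":[0,0,0]},{"grip":1,"translation":[0.002,0.035,0.008],"rot":[0,0,0]},{"grip":1,"translation":[0.002,0.035,0.008],"rot":[0,0,0]},{"grip":1,"translation":[0.002,0.035,0.008],"rot":[0,0,0]},{"grip":1,"translation":[0,0,0],"rot":[0,0,0]}]'
python3 -c "
from h import *
to([.4925,-.2885,.229],27.3)"
```

```text
time_s: 1.35
position: [0.1227, -0.5104, 0.4043]
tcp_rot: [-0.0, 0.523, 0.853, 0.0]
force: [0.5, -0.6, -0.2]
opening: 0.0923
time_s: 2.02
position: [0.367, -0.3694, 0.3401]
tcp_rot: [-0.0, 0.525, 0.851, 0.0]
force: [1.5, -0.6, -0.2]
opening: 0.0919
time_s: 2.43
position: [0.491, -0.2972, 0.3066]
tcp_rot: [-0.001, 0.523, 0.852, 0.001]
force: [-0.7, 0.5, 0.4]
opening: 0.0919
t 2.43 pos [ 0.491  -0.2972  0.3066] tilt 0.15 yang 26.89 F [-0.67  0.49  0.37] open 0.0919 j6 -1.148
 tool delta [0.0069 0.0052 0.0777]
 rotvec [ 0.001  -0.0025 -0.0072]  delta after rot [0.007  0.0053 0.0776]
```

```bash
python3 -m crank '[{"grip":1,"translation":[0.007,0.005,0],"rot":[0,0,0]},{"grip":1,"translation":[0,0,0.02],"rot":[0,0,0]},{"grip":1,"translation":[0,0,0.02],"rot":[0,0,0]},{"grip":1,"translation":[0,0,0.02],"rot":[0,0,0]},{"grip":1,"translation":[0,0,0.0],"rot":[0,0,0]}]'
python3 - <<'E'
from h import *
to([.4925,-.2885,.229],27.3)
f=viewer.grab_frame("scene"); crop(f,90,100,240,220,5,"pics/pre.png")
E
```

```text
time_s: 2.85
position: [0.4868, -0.2916, 0.2454]
tcp_rot: [-0.004, 0.526, 0.851, 0.0]
force: [-1.4, 0.2, -0.7]
opening: 0.0915
t 2.85 pos [ 0.4868 -0.2916  0.2454] tilt 0.41 yang 26.58 F [-1.37  0.16 -0.67] open 0.0915 j6 -1.138
 tool delta [0.0001 0.0065 0.0164]
 rotvec [-0.0032 -0.0064 -0.0125]  delta after rot [0.0002 0.0064 0.0164]
```

View pics/pre.png

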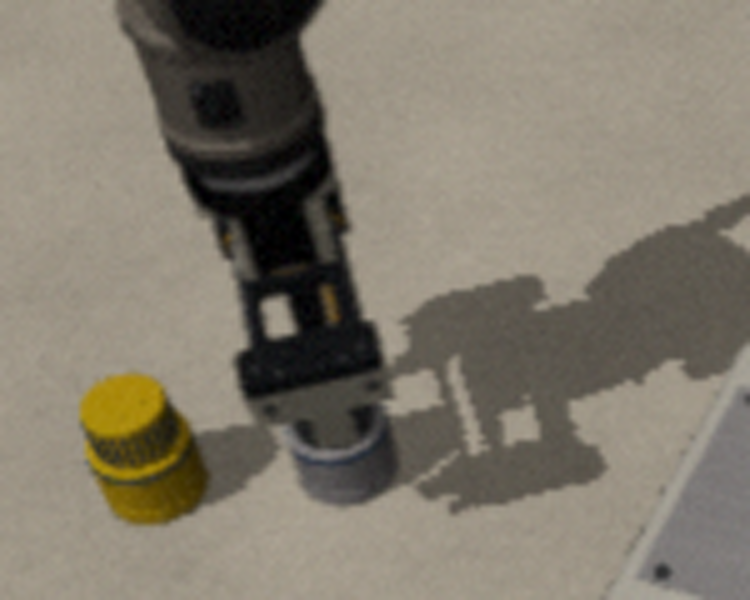

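```bash
python3 -m crank '[{"grip":1,"translation":[0,0.003,0.008],"rot":[0,0,0]},{"grip":1,"translation":[0,0.003,0.008],"rot":[0,0,0]},{"grip":1,"translation":[0,0,0.0],"rot":[0,0,0]},{"grip":1,"translation":[0,0,0.0],"rot":[0,0,0]}]'
python3 - <<'E'
from h import *
to([.4925,-.2885,.229],27.3)
E
```

```text
time_s: 3.23
position: [0.4941, -0.2894, 0.2328]
tcp_rot: [0.0, 0.525, 0.851, -0.0]
force: [-0.4, 0.4, 0.4]
opening: 0.0919
t 3.23 pos [ 0.4941 -0.2894  0.2328] tilt 0.0 yang 26.65 F [-0.37  0.37  0.44] open 0.0919 j6 -1.129
 tool delta [ 0.0016 -0.0011  0.0038]
 rotvec [-0.      0.0001 -0.0113]  delta after rot [ 0.0016 -0.001   0.0038]
```

```bash
python3 -m crank '[{"grip":1,"translation":[0.001,0,0.003],"rot":[0,0,0]},{"grip":0.4,"translation":[0,0,0],"rot":[0,0,0]},{"grip":0.4,"translation":[0,0,0.0],"rot":[0,0,0]},{"grip":0.4,"translation":[0,0,0.0],"rot":[0,0,0]},{"grip":0.4,"translation":[0,0,0.0],"rot":[0,0,0]},{"grip":0.4,"translation":[0,0,0.0],"rot":[0,0,0]},{"grip":0.4,"translation":[0,0,0.0],"rot":[0,0,0]}]' 25
python3 - <<'E'
from h import *
to([.549,.0498,.40],27.3)
E
```

```text
time_s: 3.82
position: [0.4936, -0.2886, 0.2298]
tcp_rot: [0.0, 0.525, 0.851, -0.0]
force: [-0.6, 0.7, 0.7]
opening: 0.0561
t 3.82 pos [ 0.4936 -0.2886  0.2298] tilt 0.01 yang 26.64 F [-0.56  0.7   0.72] open 0.0561 j6 -1.128
 tool delta [ 0.2776  0.2013 -0.1702]
 rotvec [ 0.      0.0002 -0.0115]  delta after rot [ 0.2753  0.2045 -0.1702]
```

```bash
python3 -m crank '[{"grip":0.4,"translation":[0,0,0],"rot":[0,0,0]},{"grip":0.4,"translation":[0,0,0],"rot":[0,0,0]},{"grip":0.4,"translation":[0,0,0.0],"rot":[0,0,0]},{"grip":0.4,"translation":[0,0,-0.005],"rot":[0,0,0]},{"grip":0.4,"translation":[0,0,-0.01],"rot":[0,0,0]},{"grip":0.4,"translation":[0,0,-0.015],"rot":[0,0,0]},{"grip":0.4,"translation":[0,0,-0.02],"rot":[0,0,0]},{"grip":0.4,"translation":[0,0,-0.02],"rot":[0,0,0]}]' 25
python3 - <<'E'
from h import *
to([.549,.0498,.40],27.3)
E
```

```text
time_s: 4.48
position: [0.4931, -0.2884, 0.3003]
tcp_rot: [-0.001, 0.525, 0.851, -0.0]
force: [-0.3, 0.1, -5.3]
opening: 0.0478
t 4.48 pos [ 0.4931 -0.2884  0.3003] tilt 0.13 yang 26.64 F [-0.27  0.12 -5.34] open 0.0478 j6 -1.128
 tool delta [ 0.2775  0.2015 -0.0994]
 rotvec [-0.0013 -0.002  -0.0115]  delta after rot [ 0.2749  0.2048 -0.0997]
```

```bash
python3 -m crank '[{"grip":0.4,"translation":[0.008,0.006,-0.015],"rot":[0,0,0]},{"grip":0.4,"translation":[0.016,0.012,-0.015],"rot":[0,0,0]},{"grip":0.4,"translation":[0.024,0.018,-0.01],"rot":[0,0,0]},{"grip":0.4,"translation":[0.028,0.02,-0.01],"rot":[0,0,0]},{"grip":0.4,"translation":[0.028,0.02,-0.01],"rot":[0,0,0]},{"grip":0.4,"translation":[0.028,0.02,0],"rot":[0,0,0]},{"grip":0.4,"translation":[0.028,0.02,0],"rot":[0,0,0]},{"grip":0.4,"translation":[0.028,0.02,0],"rot":[0,0,0]}]' 25
python3 -m crank '[{"grip":0.4,"translation":[0.028,0.02,0],"rot":[0,0,0]},{"grip":0.4,"translation":[0.028,0.02,0],"rot":[0,0,0]},{"grip":0.4,"translation":[0.018,0.013,0],"rot":[0,0,0]},{"grip":0.4,"translation":[0.01,0.007,0],"rot":[0,0,0]},{"grip":0.4,"translation":[0.0,0.0,0],"rot":[0,0,0]},{"grip":0.4,"translation":[0,0,0],"rot":[0,0,0]},{"grip":0.4,"translation":[0,0,0],"rot":[0,0,0]}]' 25
python3 - <<'E'
from h import *
to([.549,.0498,.36],27.3)
for n in("scene","top"):
    f=viewer.grab_frame(n); np.savez(f"/tmp/{n}1.npz",**f)
    if n=="scene": crop(f,190,60,350,280,3,"pics/hov.png")
    else: crop(f,150,125,310,245,4,"pics/hovt.png")
E
```

```text
time_s: 5.15
position: [0.5304, -0.058, 0.3603]
tcp_rot: [-0.0, 0.525, 0.851, -0.0]
force: [-0.3, -0.6, -5.5]
opening: 0.0481
time_s: 5.73
position: [0.5466, 0.0415, 0.3597]
tcp_rot: [-0.0, 0.525, 0.851, -0.0]
force: [-0.2, 0.2, -4.1]
opening: 0.0481
t 5.73 pos [0.5466 0.0415 0.3597] tilt 0.05 yang 26.61 F [-0.21  0.24 -4.12] open 0.0481 j6 -0.528
 tool delta [ 0.0064  0.0059 -0.0003]
 rotvec [-0.0008  0.0004 -0.0121]  delta after rot [ 0.0063  0.0059 -0.0003]
```

View pics/hov.png

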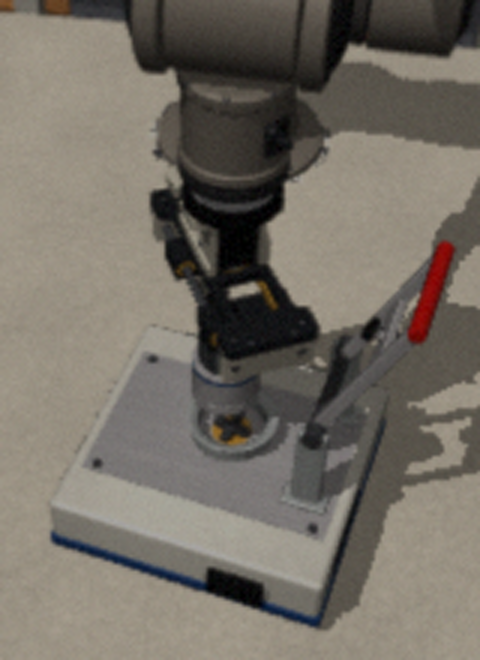

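View pics/hovt.png

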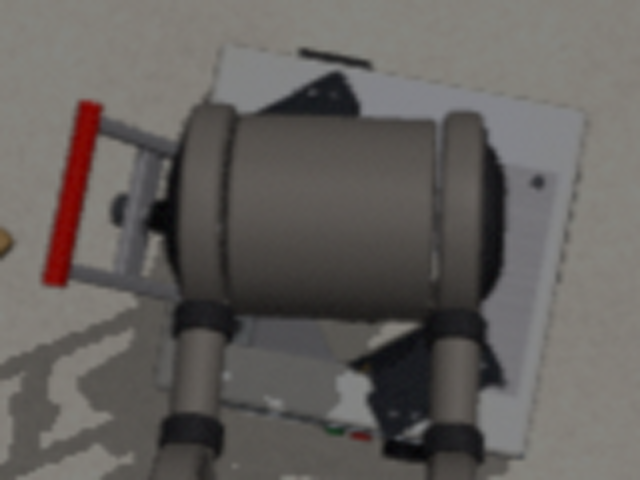

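```bash
python3 -m crank '[{"grip":0.4,"translation":[0.006,0.006,0.01],"rot":[0,0,0]},{"grip":0.4,"translation":[0,0,0.01],"rot":[0,0,0]},{"grip":0.4,"translation":[0,0,0],"rot":[0,0,0]},{"grip":0.4,"translation":[0,0,0],"rot":[0,0,0]}]' 25
python3 - <<'E'
from h import *
to([.549,.0498,.3188],27.3)
f=viewer.grab_frame("scene"); crop(f,230,150,310,225,8,"pics/hov2.png")
print(proj(f,[[.549,.0498,.101],[.549,.0498,.0342+.076],[.549,.0498,.15]]))
E
```

```text
time_s: 6.17
position: [0.5492, 0.0504, 0.3383]
tcp_rot: [-0.001, 0.525, 0.851, -0.001]
force: [-0.2, -1.0, -4.3]
opening: 0.048
t 6.17 pos [0.5492 0.0504 0.3383] tilt 0.17 yang 26.64 F [-0.2  -0.97 -4.29] open 0.048 j6 -0.512
 tool delta [-0.0004 -0.0004  0.0195]
 rotvec [-0.0026 -0.0012 -0.0115]  delta after rot [-0.0004 -0.0004  0.0195]
[[267.20577774 198.54095776]
 [267.30776633 196.37855087]
 [267.76663393 186.65734632]]
```

View pics/hov2.png

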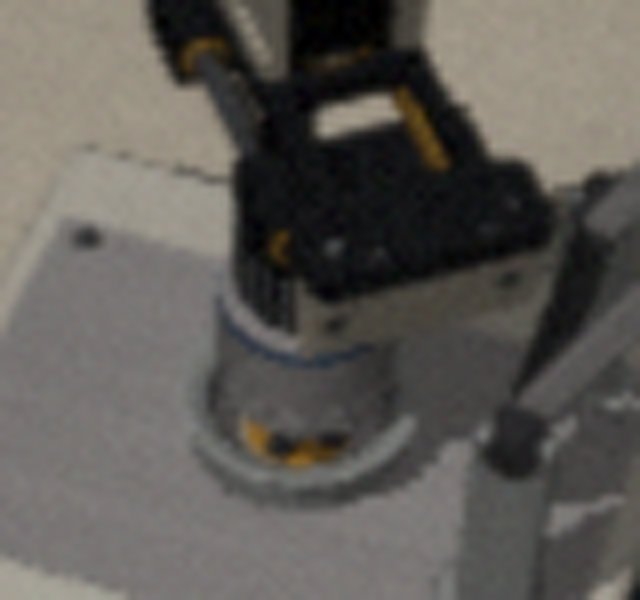

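```bash
python3 -m crank '[{"grip":0.4,"translation":[0,0,0.006],"rot":[0,0,0]},{"grip":0.4,"translation":[0,0,0.006],"rot":[0,0,0]},{"grip":0.4,"translation":[0,0,0.003],"rot":[0,0,0]},{"grip":0.4,"translation":[0,0,0],"rot":[0,0,0]},{"grip":0.4,"translation":[0,0,0],"rot":[0,0,0]}]' 25
python3 -c "
from h import *
to([.549,.0498,.3188],27.3)"
python3 -m crank '[{"grip":0.4,"translation":[0,0,0.002],"rot":[0,0,0]},{"grip":0.4,"translation":[0,0,0],"rot":[0,0,0]},{"grip":0.4,"translation":[0,0,0],"rot":[0,0,0]}]' 25
python3 -c "
from h import *
to([.549,.0498,.3188],27.3)"
```

```text
time_s: 6.63
position: [0.5494, 0.0504, 0.3244]
tcp_rot: [-0.0, 0.525, 0.851, -0.0]
force: [-0.3, -0.8, -4.8]
opening: 0.0482
t 6.63 pos [0.5494 0.0504 0.3244] tilt 0.03 yang 26.64 F [-0.28 -0.81 -4.83] open 0.0482 j6 -0.512
 tool delta [-0.0004 -0.0006  0.0056]
 rotvec [-0.0005 -0.0001 -0.0115]  delta after rot [-0.0003 -0.0007  0.0056]
time_s: 6.88
position: [0.5495, 0.0504, 0.3227]
tcp_rot: [0.0, 0.525, 0.851, -0.0]
force: [0.7, -0.0, -5.4]
opening: 0.0479
t 6.88 pos [0.5495 0.0504 0.3227] tilt 0.01 yang 26.64 F [ 0.68 -0.03 -5.43] open 0.0479 j6 -0.512
 tool delta [-0.0004 -0.0007  0.0039]
 rotvec [ 0.      0.0002 -0.0115]  delta after rot [-0.0004 -0.0007  0.0039]
```

```bash
python3 -m crank '[{"grip":0.4,"translation":[0,0,0.002],"rot":[0,0,0]},{"grip":0.4,"translation":[0,0,0],"rot":[0,0,0]}]' 25
python3 -m crank '[{"grip":0.4,"translation":[0,0,0.001],"rot":[0,0,0]},{"grip":0.4,"translation":[0,0,0],"rot":[0,0,0]}]' 25
python3 -m crank '[{"grip":0.4,"translation":[0,0,0.001],"rot":[0,0,0]},{"grip":0.4,"translation":[0,0,0],"rot":[0,0,0]}]' 25
```

```text
time_s: 7.05
position: [0.5495, 0.0504, 0.3206]
tcp_rot: [0.0, 0.525, 0.851, -0.0]
force: [-0.7, -0.7, -4.8]
opening: 0.048
time_s: 7.22
position: [0.5495, 0.0504, 0.3196]
tcp_rot: [0.0, 0.525, 0.851, -0.0]
force: [0.2, -1.9, -3.9]
opening: 0.0479
time_s: 7.38
position: [0.5495, 0.0504, 0.3186]
tcp_rot: [0.0, 0.525, 0.851, -0.0]
force: [0.2, -1.5, -4.7]
opening: 0.0478
```

```bash
python3 -m crank '[{"grip":0.4,"translation":[0,0,0.001],"rot":[0,0,0]},{"grip":0.4,"translation":[0,0,0],"rot":[0,0,0]}]' 25
python3 -m crank '[{"grip":0.4,"translation":[0,0,0.001],"rot":[0,0,0]},{"grip":0.4,"translation":[0,0,0],"rot":[0,0,0]}]' 25
```

```text
time_s: 7.55
position: [0.5495, 0.0504, 0.3179]
tcp_rot: [0.0, 0.525, 0.851, 0.0]
force: [0.5, -0.1, -2.6]
opening: 0.0475
time_s: 7.72
position: [0.5495, 0.0504, 0.3178]
tcp_rot: [0.001, 0.525, 0.851, 0.0]
force: [-1.3, -1.4, 5.1]
opening: 0.0478
```

```bash
python3 -m crank '[{"grip":0.4,"translation":[0,0,0],"rot":[0,0,0.04]},{"grip":0.4,"translation":[0,0,0],"rot":[0,0,0.04]},{"grip":0.4,"translation":[0,0,0],"rot":[0,0,0]}]' 25
python3 -c "
from h import *
to([.549,.0498,.3188]); print(state()['wrist_torque'])"
python3 -m crank '[{"grip":0.4,"translation":[0,0,0],"rot":[0,0,0.04]},{"grip":0.4,"translation":[0,0,0],"rot":[0,0,0.04]},{"grip":0.4,"translation":[0,0,0],"rot":[0,0,0]}]' 25
python3 -c "
from h import *
to([.549,.0498,.3188]); print(state()['wrist_torque'])"
```

```text
time_s: 7.97
position: [0.5495, 0.0504, 0.3178]
tcp_rot: [0.001, 0.559, 0.829, 0.0]
force: [-1.8, -1.5, 5.6]
opening: 0.0481
t 7.97 pos [0.5495 0.0504 0.3178] tilt 0.09 yang 21.99 F [-1.83 -1.54  5.64] open 0.0481 j6 -0.431
 tool delta [-0.0003 -0.0007 -0.001 ]
[-0.44926978  0.33397542 -0.06375102]
time_s: 8.22
position: [0.5494, 0.0503, 0.3178]
tcp_rot: [0.001, 0.592, 0.806, 0.0]
force: [-3.3, -2.1, 6.6]
opening: 0.0477
t 8.22 pos [0.5494 0.0503 0.3178] tilt 0.07 yang 17.44 F [-3.29 -2.11  6.55] open 0.0477 j6 -0.351
 tool delta [-0.0004 -0.0005 -0.001 ]
[-0.51164537  0.49917364 -0.02503199]
```

```bash
python3 -m crank '[{"grip":0.4,"translation":[0,-0.0004,-0.0003],"rot":[0,0,0.04]},{"grip":0.4,"translation":[0,0,0],"rot":[0,0,0.04]},{"grip":0.4,"translation":[0,0,0],"rot":[0,0,0.04]},{"grip":0.4,"translation":[0,0,0],"rot":[0,0,0]}]' 25
python3 -c "
from h import *
to([.549,.0498,.3188]); print(state()['wrist_torque'])"
python3 -m crank '[{"grip":0.4,"translation":[0,0,0],"rot":[0,0,0.04]},{"grip":0.4,"translation":[0,0,0],"rot":[0,0,0.04]},{"grip":0.4,"translation":[0,0,0],"rot":[0,0,0.04]},{"grip":0.4,"translation":[0,0,0],"rot":[0,0,0]}]' 25
python3 -c "
from h import *
to([.549,.0498,.3188]); print(state()['wrist_torque'])"
```

```text
time_s: 8.55
position: [0.5491, 0.0502, 0.3178]
tcp_rot: [0.001, 0.639, 0.769, 0.0]
force: [-1.9, -2.6, 6.0]
opening: 0.0476
t 8.55 pos [0.5491 0.0502 0.3178] tilt 0.06 yang 10.58 F [-1.88 -2.59  6.  ] open 0.0476 j6 -0.232
 tool delta [-0.0004 -0.0002 -0.001 ]
[-0.5214156   0.38397371 -0.06312818]
time_s: 8.88
position: [0.5491, 0.0502, 0.3178]
tcp_rot: [0.001, 0.684, 0.73, 0.0]
force: [-2.3, -2.3, 6.3]
opening: 0.0483
t 8.88 pos [0.5491 0.0502 0.3178] tilt 0.06 yang 3.73 F [-2.28 -2.29  6.26] open 0.0483 j6 -0.113
 tool delta [-0.0004 -0.0001 -0.001 ]
[-0.49974772  0.47252148 -0.04357983]
```

```bash
python3 -m crank '[{"grip":0.4,"translation":[-0.0002,-0.0002,-0.0002],"rot":[0,0,0.04]},{"grip":0.4,"translation":[0,0,0],"rot":[0,0,0.04]},{"grip":0.4,"translation":[0,0,0],"rot":[0,0,0.04]},{"grip":0.4,"translation":[0,0,0],"rot":[0,0,0]}]' 25
python3 -c "
from h import *
to([.549,.0498,.3188]); print(state()['wrist_torque'])"
python3 -m crank '[{"grip":0.4,"translation":[0,0,0],"rot":[0,0,0.04]},{"grip":0.4,"translation":[0,0,0],"rot":[0,0,0.04]},{"grip":0.4,"translation":[0,0,0],"rot":[0,0,0.04]},{"grip":0.4,"translation":[0,0,0],"rot":[0,0,0]}]' 25
python3 -c "
from h import *
to([.549,.0498,.3188]); print(state()['wrist_torque'])"
```

```text
time_s: 9.22
position: [0.549, 0.0501, 0.3178]
tcp_rot: [0.0, 0.726, 0.688, 0.0]
force: [-1.6, -1.5, 5.0]
opening: 0.0481
t 9.22 pos [0.549  0.0501 0.3178] tilt 0.07 yang -3.13 F [-1.6  -1.52  4.96] open 0.0481 j6 0.007
 tool delta [-0.0003 -0.     -0.001 ]
[-0.37281795  0.22726417 -0.02565861]
time_s: 9.55
position: [0.5491, 0.0502, 0.3178]
tcp_rot: [0.0, 0.766, 0.643, 0.001]
force: [-0.9, -0.5, 5.7]
opening: 0.048
t 9.55 pos [0.5491 0.0502 0.3178] tilt 0.08 yang -9.97 F [-0.86 -0.52  5.66] open 0.048 j6 0.126
 tool delta [-0.0004 -0.     -0.001 ]
[-0.26789425  0.14205373 -0.09897986]
```

```bash
python3 -m crank '[{"grip":0.4,"translation":[0,0,0],"rot":[0,0,0.04]},{"grip":0.4,"translation":[0,0,0],"rot":[0,0,0.04]},{"grip":0.4,"translation":[0,0,0],"rot":[0,0,0.04]},{"grip":0.4,"translation":[0,0,0],"rot":[0,0,0]}]' 25
python3 -c "
from h import *
to([.549,.0498,.3188]); print(state()['wrist_torque'])"
python3 -m crank '[{"grip":0.4,"translation":[0,0,0],"rot":[0,0,0.04]},{"grip":0.4,"translation":[0,0,0],"rot":[0,0,0.04]},{"grip":0.4,"translation":[0,0,0],"rot":[0,0,0.04]},{"grip":0.4,"translation":[0,0,0],"rot":[0,0,0]}]' 25
python3 -c "
from h import *
to([.549,.0498,.3188]); print(state()['wrist_torque'])"
```

```text
time_s: 9.88
position: [0.5491, 0.0502, 0.3178]
tcp_rot: [0.0, 0.803, 0.596, 0.001]
force: [-0.5, -0.8, 4.3]
opening: 0.0479
t 9.88 pos [0.5491 0.0502 0.3178] tilt 0.09 yang -16.83 F [-0.49 -0.82  4.33] open 0.0479 j6 0.246
 tool delta [-0.0004  0.     -0.001 ]
[-0.2341546   0.13378071  0.05400278]
time_s: 10.22
position: [0.5491, 0.0502, 0.3177]
tcp_rot: [0.0, 0.837, 0.547, 0.001]
force: [-1.2, -1.2, 4.6]
opening: 0.0484
t 10.22 pos [0.5491 0.0502 0.3177] tilt 0.07 yang -23.7 F [-1.22 -1.2   4.64] open 0.0484 j6 0.366
 tool delta [-0.0004  0.0001 -0.0011]
[-0.26383319  0.1554567  -0.03780072]
```

```bash
python3 -m crank '[{"grip":0.4,"translation":[0,0,0],"rot":[0,0,0.04]},{"grip":0.4,"translation":[0,0,0],"rot":[0,0,0.04]},{"grip":0.4,"translation":[0,0,0],"rot":[0,0,0.04]},{"grip":0.4,"translation":[0,0,0],"rot":[0,0,0]}]' 25
python3 -c "
from h import *
to([.549,.0498,.3188]); print(state()['wrist_torque'])"
python3 -m crank '[{"grip":0.4,"translation":[0,0,0],"rot":[0,0,0.04]},{"grip":0.4,"translation":[0,0,0],"rot":[0,0,0.04]},{"grip":0.4,"translation":[0,0,0],"rot":[0,0,0.04]},{"grip":0.4,"translation":[0,0,0],"rot":[0,0,0]}]' 25
python3 -c "
from h import *
to([.549,.0498,.3188]); print(state()['wrist_torque'])"
```

```text
time_s: 10.55
position: [0.549, 0.0502, 0.3176]
tcp_rot: [0.0, 0.869, 0.496, 0.0]
force: [-0.6, -1.9, 4.7]
opening: 0.048
t 10.55 pos [0.549  0.0502 0.3176] tilt 0.05 yang -30.57 F [-0.59 -1.89  4.72] open 0.048 j6 0.486
 tool delta [-0.0003  0.0002 -0.0012]
[-0.2778904   0.12018172  0.00275867]
time_s: 10.88
position: [0.5489, 0.0501, 0.3165]
tcp_rot: [-0.0, 0.897, 0.443, -0.0]
force: [0.7, -2.4, -2.3]
opening: 0.0476
t 10.88 pos [0.5489 0.0501 0.3165] tilt 0.03 yang -37.44 F [ 0.69 -2.38 -2.32] open 0.0476 j6 0.605
 tool delta [-0.0001  0.0003 -0.0023]
[-0.37983124 -0.27218767 -0.0438241 ]
```

```bash
python3 -m crank '[{"grip":0.4,"translation":[0,0,0.001],"rot":[0,0,0]},{"grip":0.4,"translation":[0,0,0],"rot":[0,0,0]}]' 25
python3 -m crank '[{"grip":0.4,"translation":[0,0,0.001],"rot":[0,0,0]},{"grip":0.4,"translation":[0,0,0],"rot":[0,0,0]}]' 25
python3 -c "
from h import *
to([.549,.0498,.3098]); print(state()['wrist_torque'])"
```

```text
time_s: 11.05
position: [0.5489, 0.05, 0.3155]
tcp_rot: [-0.0, 0.896, 0.443, -0.0]
force: [1.1, -1.5, -4.6]
opening: 0.048
time_s: 11.22
position: [0.5489, 0.05, 0.3148]
tcp_rot: [0.0, 0.897, 0.443, -0.0]
force: [0.8, -2.9, -4.6]
opening: 0.0476
t 11.22 pos [0.5489 0.05   0.3148] tilt 0.03 yang -37.47 F [ 0.77 -2.88 -4.65] open 0.0476 j6 0.606
 tool delta [-0.0001  0.0002  0.005 ]
[-0.51253553 -0.36477649 -0.00610197]
```

```bash
python3 -m crank '[{"grip":0.4,"translation":[0,0,0.001],"rot":[0,0,0]},{"grip":0.4,"translation":[0,0,0.001],"rot":[0,0,0]},{"grip":0.4,"translation":[0,0,0],"rot":[0,0,0]}]' 25
python3 -m crank '[{"grip":0.4,"translation":[0,0,0.001],"rot":[0,0,0]},{"grip":0.4,"translation":[0,0,0],"rot":[0,0,0]}]' 25
python3 -m crank '[{"grip":0.4,"translation":[0,0,0.001],"rot":[0,0,0]},{"grip":0.4,"translation":[0,0,0],"rot":[0,0,0]}]' 25
python3 -c "
from h import *
to([.549,.0498,.3098]); print(state()['wrist_torque'])"
```

```text
time_s: 11.47
position: [0.5489, 0.05, 0.313]
tcp_rot: [0.0, 0.897, 0.442, -0.0]
force: [1.1, -2.1, -4.2]
opening: 0.0479
time_s: 11.63
position: [0.5489, 0.0501, 0.3121]
tcp_rot: [0.0, 0.897, 0.442, -0.0]
force: [0.7, -2.8, -3.9]
opening: 0.0481
time_s: 11.8
position: [0.5489, 0.0501, 0.3111]
tcp_rot: [0.0, 0.897, 0.442, -0.0]
force: [1.8, -1.7, -3.9]
opening: 0.0477
t 11.8 pos [0.5489 0.0501 0.3111] tilt 0.01 yang -37.53 F [ 1.76 -1.66 -3.91] open 0.0477 j6 0.607
 tool delta [-0.0002  0.0002  0.0013]
[-0.67211977 -0.39636242  0.00147833]
```

```bash
python3 -m crank '[{"grip":0.4,"translation":[0,0,0.001],"rot":[0,0,0]},{"grip":0.4,"translation":[0,0,0],"rot":[0,0,0]}]' 25
python3 -m crank '[{"grip":0.4,"translation":[0,0,0.0005],"rot":[0,0,0]},{"grip":0.4,"translation":[0,0,0],"rot":[0,0,0]}]' 25
python3 -m crank '[{"grip":0.4,"translation":[0,0,0.0005],"rot":[0,0,0]},{"grip":0.4,"translation":[0,0,0],"rot":[0,0,0]}]' 25
```

```text
time_s: 11.97
position: [0.5489, 0.0501, 0.3101]
tcp_rot: [0.0, 0.897, 0.442, -0.0]
force: [1.5, -3.3, -4.1]
opening: 0.0477
time_s: 12.13
position: [0.5489, 0.0501, 0.31]
tcp_rot: [0.0, 0.897, 0.442, 0.0]
force: [0.8, -3.2, -1.2]
opening: 0.0479
time_s: 12.3
position: [0.5489, 0.0501, 0.3099]
tcp_rot: [0.0, 0.897, 0.442, 0.0]
force: [-0.7, -3.6, 4.4]
opening: 0.0481
```

```bash
python3 -m crank '[{"grip":0.8,"translation":[0,0,0],"rot":[0,0,0]},{"grip":0.8,"translation":[0,0,0],"rot":[0,0,0]},{"grip":0.8,"translation":[0,0,0],"rot":[0,0,0]},{"grip":0.8,"translation":[0,0,0],"rot":[0,0,0]}]' 25
python3 -m crank '[{"grip":0.8,"translation":[0,0,-0.01],"rot":[0,0,0]},{"grip":0.8,"translation":[0,0,-0.02],"rot":[0,0,0]},{"grip":0.8,"translation":[0,0,-0.03],"rot":[0,0,0]},{"grip":0.8,"translation":[0,0,-0.03],"rot":[0,0,0]},{"grip":0.8,"translation":[0,0,-0.03],"rot":[0,0,0]},{"grip":0.8,"translation":[0,0,0],"rot":[0,0,0]}]'
python3 - <<'E'
from h import *
to([.549,.0498,.43],77.3)
f=viewer.grab_frame("scene"); crop(f,190,60,350,280,3,"pics/seat.png"); np.savez("/tmp/s2.npz",**f)
P=depthpts(f); z=P[...,2]; m=(f["range_z"]>0)&(np.hypot(P[...,0]-.549,P[...,1]-.05)<.02)&(z>.12)&(z<.19)
print(m.sum(),np.percentile(z[m],[50,80,90,95]))
E
```

```text
time_s: 12.63
position: [0.5488, 0.0504, 0.309]
tcp_rot: [-0.0, 0.897, 0.442, -0.0]
force: [-0.1, 0.2, 0.3]
opening: 0.07
time_s: 13.13
position: [0.5494, 0.0503, 0.4363]
tcp_rot: [0.003, 0.897, 0.442, 0.005]
force: [1.0, -0.6, 1.4]
opening: 0.0733
t 13.13 pos [0.5494 0.0503 0.4363] tilt 0.67 yang -37.52 F [ 1.03 -0.59  1.43] open 0.0733 j6 0.607
 tool delta [-0.0007 -0.0001  0.0063]
 rotvec [ 0.0129  0.0051 -2.0039]  delta after rot [ 0.0003 -0.0006  0.0063]
136 [0.16075755 0.16165005 0.16201723 0.16265882]
```

View pics/seat.png

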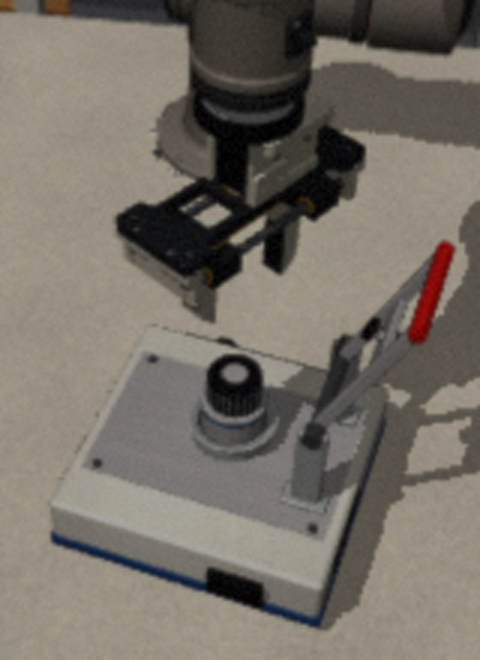

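```bash
python3 -m crank '[{"grip":0.8,"translation":[0,0,-0.012],"rot":[0,0,0.114]},{"grip":0.8,"translation":[0,0,-0.012],"rot":[0,0,0.114]},{"grip":0.8,"translation":[0,0,-0.012],"rot":[0,0,0.114]},{"grip":0.8,"translation":[0,0,-0.012],"rot":[0,0,0.114]},{"grip":0.8,"translation":[0,0,-0.012],"rot":[0,0,0.114]},{"grip":0.8,"translation":[0,0,-0.012],"rot":[0,0,0.114]},{"grip":0.8,"translation":[0,0,-0.012],"rot":[0,0,0.114]},{"grip":0.8,"translation":[0,0,-0.012],"rot":[0,0,0.114]}]' 20
python3 -m crank '[{"grip":0.6,"translation":[0,0,0],"rot":[0,0,0.114]},{"grip":0.6,"translation":[0,0,0],"rot":[0,0,0.114]},{"grip":0.6,"translation":[0,0,0],"rot":[0,0,0]},{"grip":0.6,"translation":[0,0,0],"rot":[0,0,0]}]' 20
python3 - <<'E'
from h import *
to([.5825,.192,.53],-102.7); print(state()['joints'].round(3))
E
```

```text
time_s: 13.85
position: [0.5488, 0.0502, 0.5249]
tcp_rot: [-0.0, 1.0, -0.001, -0.001]
force: [0.2, -0.2, 0.3]
opening: 0.0733
time_s: 14.18
position: [0.5489, 0.0502, 0.5244]
tcp_rot: [0.0, 0.994, -0.11, -0.001]
force: [-0.5, -0.1, -0.1]
opening: 0.0561
t 14.18 pos [0.5489 0.0502 0.5244] tilt 0.09 yang -102.64 F [-0.45 -0.14 -0.06] open 0.0561 j6 1.744
 tool delta [ 0.0018 -0.1457 -0.0056]
 rotvec [0.0002 0.0016 0.001 ]  delta after rot [ 0.0017 -0.1457 -0.0056]
[-0.048  0.333  1.212  0.     1.598  1.744]
```

```bash
python3 -m crank '[{"grip":0.6,"translation":[0,-0.015,0],"rot":[0,0,0]},{"grip":0.6,"translation":[0.001,-0.03,0],"rot":[0,0,0]},{"grip":0.6,"translation":[0.001,-0.03,0],"rot":[0,0,0]},{"grip":0.6,"translation":[0,-0.03,0],"rot":[0,0,0]},{"grip":0.6,"translation":[0,-0.025,0],"rot":[0,0,0]},{"grip":0.6,"translation":[0,-0.015,0],"rot":[0,0,0]},{"grip":0.6,"translation":[0,0,0],"rot":[0,0,0]},{"grip":0.6,"translation":[0,0,0],"rot":[0,0,0]}]' 20
python3 - <<'E'
from h import *
to([.5825,.192,.467],-102.7)
f=viewer.grab_frame("scene"); crop(f,270,60,370,220,4,"pics/bow.png")
f=viewer.grab_frame("top"); crop(f,130,110,250,230,5,"pics/bowt.png")
E
```

```text
time_s: 14.85
position: [0.5831, 0.1917, 0.5243]
tcp_rot: [0.0, 0.994, -0.11, -0.001]
force: [-0.4, -0.5, -0.0]
opening: 0.055
t 14.85 pos [0.5831 0.1917 0.5243] tilt 0.1 yang -102.62 F [-0.4  -0.51 -0.02] open 0.055 j6 1.984
 tool delta [-0.0006 -0.0002  0.0573]
 rotvec [0.001  0.0014 0.0014]  delta after rot [-0.0007 -0.0002  0.0573]
```

View pics/bow.png

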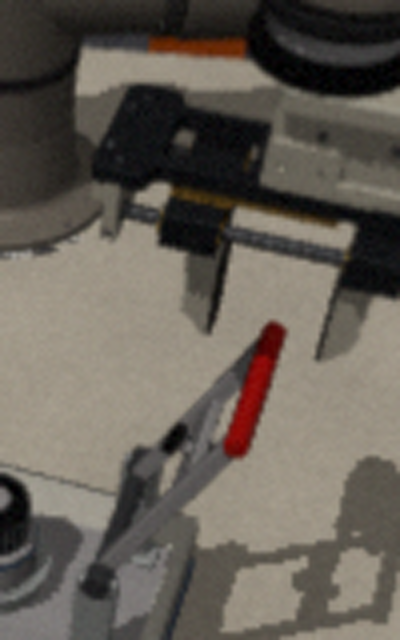

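View pics/bowt.png

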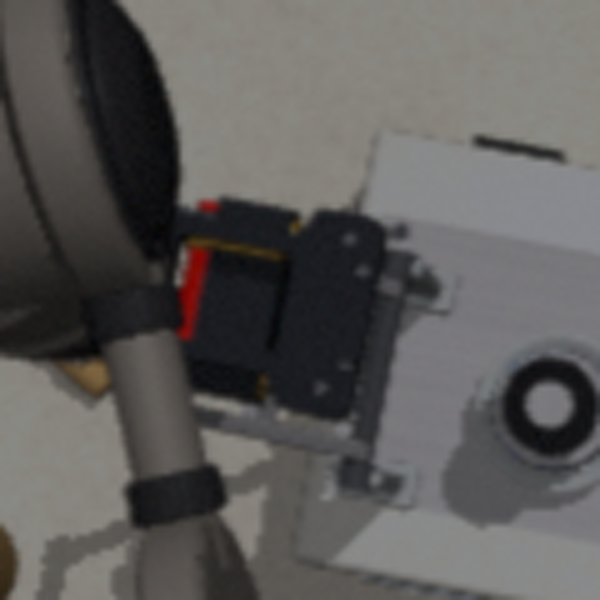

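```bash
python3 -m crank '[{"grip":0.6,"translation":[0,0,0.012],"rot":[0,0,0]},{"grip":0.6,"translation":[0,0,0.015],"rot":[0,0,0]},{"grip":0.6,"translation":[0,0,0.015],"rot":[0,0,0]},{"grip":0.6,"translation":[0,0,0.012],"rot":[0,0,0]},{"grip":0.6,"translation":[0,0,0.003],"rot":[0,0,0]},{"grip":0.6,"translation":[0,0,0],"rot":[0,0,0]}]' 15
python3 -m crank '[{"grip":0.4,"translation":[0,0,0],"rot":[0,0,0]},{"grip":0.2,"translation":[0,0,0],"rot":[0,0,0]},{"grip":0,"translation":[0,0,0],"rot":[0,0,0]},{"grip":0,"translation":[0,0,0],"rot":[0,0,0]},{"grip":0,"translation":[0,0,0],"rot":[0,0,0]},{"grip":0,"translation":[0,0,0],"rot":[0,0,0]},{"grip":0,"translation":[0,0,0],"rot":[0,0,0]},{"grip":0,"translation":[0,0,0],"rot":[0,0,0]}]' 15
python3 - <<'E'
from h import *
to([.5825,.192,.467],-102.7)
f=viewer.grab_frame("scene"); crop(f,270,60,370,220,4,"pics/bow2.png")
E
```

```text
time_s: 15.45
position: [0.583, 0.19, 0.4676]
tcp_rot: [0.0, 0.994, -0.112, -0.001]
force: [0.6, 0.2, 1.2]
opening: 0.0546
time_s: 16.12
position: [0.5831, 0.1916, 0.4686]
tcp_rot: [-0.001, 0.994, -0.112, 0.001]
force: [1.0, 4.2, 1.2]
opening: 0.0134
t 16.12 pos [0.5831 0.1916 0.4686] tilt 0.1 yang -102.82 F [0.96 4.23 1.24] open 0.0134 j6 1.987
 tool delta [-0.0007 -0.0003  0.0016]
 rotvec [-0.0016 -0.0008 -0.002 ]  delta after rot [-0.0007 -0.0003  0.0016]
```

View pics/bow2.png

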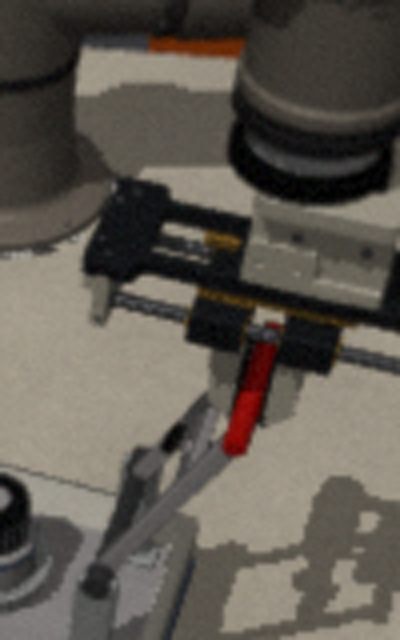

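Run:
```python
import numpy as np
a=np.r_[1.988,np.arange(1.9,-.01,-.1)]
y=.15*np.cos(a); z=-.15*np.sin(a)
for i in range(len(a)-1): print(a[i+1].round(2),[round(v*1000,1) for v in(y[i+1]-y[i],z[i+1]-z[i])])
```

```text
1.9 [np.float64(12.3), np.float64(-4.8)]
1.8 [np.float64(14.4), np.float64(-4.1)]
1.7 [np.float64(14.8), np.float64(-2.7)]
1.6 [np.float64(14.9), np.float64(-1.2)]
1.5 [np.float64(15.0), np.float64(0.3)]
1.4 [np.float64(14.9), np.float64(1.8)]
1.3 [np.float64(14.6), np.float64(3.3)]
1.2 [np.float64(14.2), np.float64(4.7)]
1.1 [np.float64(13.7), np.float64(6.1)]
1.0 [np.float64(13.0), np.float64(7.5)]
0.9 [np.float64(12.2), np.float64(8.7)]
0.8 [np.float64(11.3), np.float64(9.9)]
0.7 [np.float64(10.2), np.float64(11.0)]
0.6 [np.float64(9.1), np.float64(11.9)]
0.5 [np.float64(7.8), np.float64(12.8)]
0.4 [np.float64(6.5), np.float64(13.5)]
0.3 [np.float64(5.1), np.float64(14.1)]
0.2 [np.float64(3.7), np.float64(14.5)]
0.1 [np.float64(2.2), np.float64(14.8)]
-0.0 [np.float64(0.7), np.float64(15.0)]
```

```bash
python3 -m crank '[{"grip":0,"translation":[0,0.006,-0.0024],"rot":[0,0,0]},{"grip":0,"translation":[0,0.0063,-0.0024],"rot":[0,0,0]},{"grip":0,"translation":[0,0.0144,-0.0041],"rot":[0,0,0]},{"grip":0,"translation":[0,0.0148,-0.0027],"rot":[0,0,0]}]' 15
python3 -c "
from h import *
to([.5825,.192,.467],-102.7)"
python3 -m crank '[{"grip":0,"translation":[0,0.0149,-0.0012],"rot":[0,0,0]},{"grip":0,"translation":[0,0.015,0.0003],"rot":[0,0,0]},{"grip":0,"translation":[0,0.0149,0.0018],"rot":[0,0,0]},{"grip":0,"translation":[0,0.0146,0.0033],"rot":[0,0,0]},{"grip":0,"translation":[0,0.0142,0.0047],"rot":[0,0,0]}]' 15
python3 -c "
from h import *
to([.549,.0498,.329],-102.7)"
```

```text
time_s: 16.5
position: [0.5737, 0.1516, 0.4813]
tcp_rot: [-0.002, 0.994, -0.111, 0.002]
force: [0.9, 5.5, 5.9]
opening: 0.0137
t 16.5 pos [0.5737 0.1516 0.4813] tilt 0.27 yang -102.72 F [0.92 5.49 5.87] open 0.0137 j6 1.921
 tool delta [-0.0004 -0.0413  0.0144]
 rotvec [-0.0038 -0.0027 -0.0004]  delta after rot [-0.0003 -0.0413  0.0143]
time_s: 16.92
position: [0.5572, 0.0779, 0.471]
tcp_rot: [-0.0, 0.994, -0.112, 0.0]
force: [0.9, 2.2, 2.8]
opening: 0.0136
t 16.92 pos [0.5572 0.0779 0.471 ] tilt 0.06 yang -102.83 F [0.86 2.19 2.8 ] open 0.0136 j6 1.797
 tool delta [-0.0019  0.0292  0.1419]
 rotvec [-0.0003 -0.0009 -0.0023]  delta after rot [-0.0018  0.0292  0.142 ]
```

```bash
python3 -m crank '[{"grip":0,"translation":[0,0.0137,0.0061],"rot":[0,0,0]},{"grip":0,"translation":[0,0.013,0.0075],"rot":[0,0,0]},{"grip":0,"translation":[0,0.0122,0.0087],"rot":[0,0,0]},{"grip":0,"translation":[0,0.0113,0.0099],"rot":[0,0,0]},{"grip":0,"translation":[0,0.0102,0.011],"rot":[0,0,0]},{"grip":0,"translation":[0,0.0091,0.0119],"rot":[0,0,0]},{"grip":0,"translation":[0,0.0078,0.0128],"rot":[0,0,0]},{"grip":0,"translation":[0,0,0],"rot":[0,0,0]}]' 15
python3 - <<'E'
from h import *
to([.5347,-.0136,.329],-102.7)
f=viewer.grab_frame("scene"); crop(f,190,60,350,280,3,"pics/half.png")
E
```

```text
time_s: 17.58
position: [0.5399, 0.0014, 0.4]
tcp_rot: [0.001, 0.994, -0.113, -0.002]
force: [4.9, -1.3, -5.3]
opening: 0.0133
t 17.58 pos [0.5399 0.0014 0.4   ] tilt 0.2 yang -102.94 F [ 4.93 -1.35 -5.29] open 0.0133 j6 1.658
 tool delta [-0.0015  0.0156  0.071 ]
 rotvec [ 0.002   0.0028 -0.0042]  delta after rot [-0.0018  0.0158  0.071 ]
```

View pics/half.png

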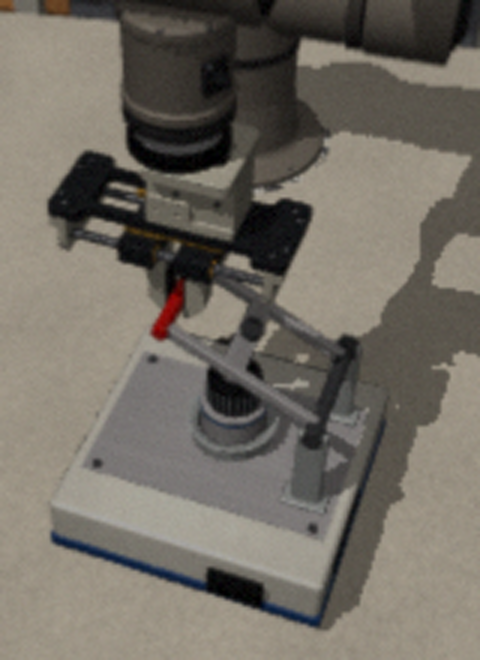

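```bash
python3 -m crank '[{"grip":0,"translation":[0.0005,0.0055,0.0135],"rot":[0,0,0]},{"grip":0,"translation":[0.0005,0.0044,0.0141],"rot":[0,0,0]},{"grip":0,"translation":[0,0.003,0.0145],"rot":[0,0,0]},{"grip":0,"translation":[0,0.0018,0.012],"rot":[0,0,0]},{"grip":0,"translation":[0,0,0],"rot":[0,0,0]}]' 15
python3 - <<'E'
from h import *
to([.5347,-.0136,.329],-102.7)
f=viewer.grab_frame("scene"); crop(f,190,60,350,280,3,"pics/half2.png")
E
```

```text
time_s: 18.05
position: [0.5371, -0.013, 0.3463]
tcp_rot: [0.002, 0.994, -0.112, -0.003]
force: [-0.9, -5.6, -3.9]
opening: 0.0132
t 18.05 pos [ 0.5371 -0.013   0.3463] tilt 0.35 yang -102.87 F [-0.9  -5.61 -3.92] open 0.0132 j6 1.631
 tool delta [-0.0021  0.0011  0.0173]
 rotvec [ 0.0041  0.0046 -0.003 ]  delta after rot [-0.0022  0.0011  0.0173]
```

View pics/half2.png

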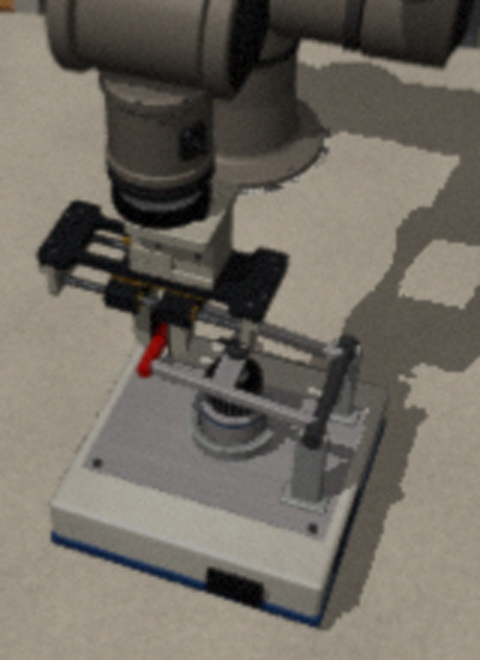

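```bash
python3 -m crank '[{"grip":0,"translation":[0,0.001,0.005],"rot":[0,0,0]},{"grip":0,"translation":[0,0.0005,0.004],"rot":[0,0,0]},{"grip":0,"translation":[0,0,0],"rot":[0,0,0]}]' 15
python3 -m crank '[{"grip":0,"translation":[0,0,0.003],"rot":[0,0,0]},{"grip":0,"translation":[0,0,0],"rot":[0,0,0]}]' 15
python3 -m crank '[{"grip":0,"translation":[0,0,0.002],"rot":[0,0,0]},{"grip":0,"translation":[0,0,0],"rot":[0,0,0]}]' 15
```

```text
time_s: 18.35
position: [0.5368, -0.0137, 0.3386]
tcp_rot: [0.001, 0.994, -0.112, -0.002]
force: [-1.7, -5.4, -4.5]
opening: 0.0136
time_s: 18.52
position: [0.5368, -0.0138, 0.336]
tcp_rot: [0.001, 0.994, -0.112, -0.002]
force: [-1.5, -6.4, -2.7]
opening: 0.0137
time_s: 18.68
position: [0.5367, -0.0138, 0.3342]
tcp_rot: [0.002, 0.994, -0.112, -0.002]
force: [-3.2, -6.3, -0.8]
opening: 0.0132
```

```bash
python3 -m crank '[{"grip":0,"translation":[0,0.0005,0.0015],"rot":[0,0,0]},{"grip":0,"translation":[0,0,0],"rot":[0,0,0]}]' 15
python3 -m crank '[{"grip":0,"translation":[0,0,0.0015],"rot":[0,0,0]},{"grip":0,"translation":[0,0,0],"rot":[0,0,0]}]' 15
python3 -m crank '[{"grip":0,"translation":[0,0,0.001],"rot":[0,0,0]},{"grip":0,"translation":[0,0,0],"rot":[0,0,0]}]' 15
python3 -m crank '[{"grip":0,"translation":[0,0,0.001],"rot":[0,0,0]},{"grip":0,"translation":[0,0,0],"rot":[0,0,0]}]' 15
```

```text
time_s: 18.85
position: [0.5367, -0.014, 0.3329]
tcp_rot: [0.001, 0.994, -0.112, -0.002]
force: [-4.0, -5.0, 0.2]
opening: 0.0136
time_s: 19.02
position: [0.5367, -0.014, 0.3315]
tcp_rot: [0.001, 0.994, -0.112, -0.002]
force: [-3.9, -4.7, 0.8]
opening: 0.0135
time_s: 19.18
position: [0.5367, -0.014, 0.3306]
tcp_rot: [0.001, 0.994, -0.112, -0.002]
force: [-5.3, -4.4, 2.0]
opening: 0.0134
time_s: 19.35
position: [0.5367, -0.014, 0.3297]
tcp_rot: [0.001, 0.994, -0.112, -0.002]
force: [-5.1, -4.9, 3.8]
opening: 0.0137
```

```bash
python3 -m crank '[{"grip":0,"translation":[-0.0005,0.0005,0.001],"rot":[0,0,0]},{"grip":0,"translation":[0,0,0],"rot":[0,0,0]}]' 15
python3 -m crank '[{"grip":0,"translation":[0,0,0.001],"rot":[0,0,0]},{"grip":0,"translation":[0,0,0],"rot":[0,0,0]}]' 15
python3 -m crank '[{"grip":0,"translation":[0,0,0.001],"rot":[0,0,0]},{"grip":0,"translation":[0,0,0],"rot":[0,0,0]}]' 15
```

```text
time_s: 19.52
position: [0.5363, -0.0141, 0.3295]
tcp_rot: [0.001, 0.994, -0.112, -0.001]
force: [-4.1, -2.3, 7.2]
opening: 0.0134
time_s: 19.68
position: [0.5363, -0.0141, 0.3293]
tcp_rot: [0.001, 0.994, -0.112, -0.0]
force: [-6.0, -2.5, 13.4]
opening: 0.0131
time_s: 19.85
position: [0.5363, -0.0141, 0.329]
tcp_rot: [0.001, 0.994, -0.112, 0.0]
force: [-7.1, -2.4, 16.9]
opening: 0.0137
```

```bash
python3 -m crank '[{"grip":0.1,"translation":[0,0,0],"rot":[0,0,0]},{"grip":0.25,"translation":[0,0,0],"rot":[0,0,0]},{"grip":0.4,"translation":[0,0,0],"rot":[0,0,0]},{"grip":0.4,"translation":[0,0,0],"rot":[0,0,0]},{"grip":0.4,"translation":[0,0,0],"rot":[0,0,0]},{"grip":0.4,"translation":[0,0,0],"rot":[0,0,0]}]' 15
python3 -c "
from h import *
to([.5347,-.0136,.329],-102.7)"
```

```text
time_s: 20.35
position: [0.5369, -0.0134, 0.3265]
tcp_rot: [0.0, 0.994, -0.112, -0.0]
force: [-0.8, -0.4, -0.7]
opening: 0.036
t 20.35 pos [ 0.5369 -0.0134  0.3265] tilt 0.05 yang -102.84 F [-0.78 -0.43 -0.74] open 0.036 j6 1.627
 tool delta [-0.0021  0.0007 -0.0025]
 rotvec [ 0.0002  0.0008 -0.0025]  delta after rot [-0.0021  0.0007 -0.0025]
```

```bash
python3 -m crank '[{"grip":0.4,"translation":[0,0,-0.01],"rot":[0,0,0]},{"grip":0.4,"translation":[0,0,-0.02],"rot":[0,0,0]},{"grip":0.4,"translation":[0,0,-0.03],"rot":[0,0,0]},{"grip":0.4,"translation":[0,0,-0.03],"rot":[0,0,0]},{"grip":0.4,"translation":[0,0,-0.03],"rot":[0,0,0]}]' 15
python3 -m crank '[{"grip":0.4,"translation":[0,0.02,0],"rot":[0,0,0]},{"grip":0.4,"translation":[0,0.03,0],"rot":[0,0,0]},{"grip":0.4,"translation":[0,0.035,0],"rot":[0,0,0]},{"grip":0.4,"translation":[0,0.035,0],"rot":[0,0,0]},{"grip":0.4,"translation":[0,0.03,0],"rot":[0,0,0]},{"grip":0.4,"translation":[0,0.02,0],"rot":[0,0,0]},{"grip":0.4,"translation":[0,0,0],"rot":[0,0,0]},{"grip":0.4,"translation":[0,0,0],"rot":[0,0,0]}]' 15
python3 - <<'E'
from h import *
to([.5347,-.0136,.329],-102.7)
for n in("scene","top"):
    f=viewer.grab_frame(n); crop(f,*((200,130,350,270,4) if n=="scene" else (150,125,310,245,4)),f"pics/fin_{n}.png")
    hsv=cv2.cvtColor(f["pixels"],cv2.COLOR_RGB2HSV); red=(hsv[...,1]>150)&((hsv[...,0]<8)|(hsv[...,0]>172))&(hsv[...,2]>60)
    k,l,st,cc=cv2.connectedComponentsWithStats(red.astype(np.uint8))
    P=depthpts(f)
    for i in range(1,k):
        if st[i,4]>60:
            q=P[(l==i)&(f["range_z"]>0)]; print(n,cc[i],st[i],np.median(q,0),q[:,2].max())
    z=P[...,2]; m=(f["range_z"]>0)&(np.hypot(P[...,0]-.549,P[...,1]-.05)<.05)&(z>.11)&(z<.25); print(np.percentile(z[m],[50,90,99]))
E
```

```text
time_s: 20.77
position: [0.5367, -0.0133, 0.4488]
tcp_rot: [0.0, 0.994, -0.112, -0.0]
force: [1.4, 1.3, 0.6]
opening: 0.0369
time_s: 21.43
position: [0.4989, -0.1799, 0.4473]
tcp_rot: [-0.0, 0.994, -0.113, 0.0]
force: [0.9, 1.0, -0.0]
opening: 0.0366
t 21.43 pos [ 0.4989 -0.1799  0.4473] tilt 0.02 yang -102.97 F [ 0.95  0.98 -0.01] open 0.0366 j6 1.306
 tool delta [-0.0025 -0.1701  0.1184]
 rotvec [-0.0001 -0.0002 -0.0048]  delta after rot [-0.0016 -0.1701  0.1183]
scene [243.81060606 174.51515152] [236 161  17  29 132] [ 0.54035811 -0.01380887  0.17813829] 0.18240643432349135
[0.17305932 0.1800798  0.18949374]
top [265.8908046  195.41954023] [260 176  12  40 174] [ 0.53531623 -0.01442424  0.17810004] 0.18344025011914544
[0.17632085 0.18136699 0.18971341]
```

View pics/fin_scene.png

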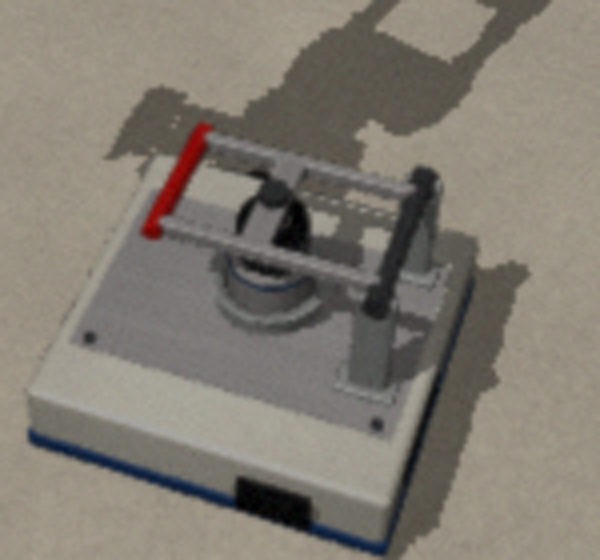

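View pics/fin_top.png

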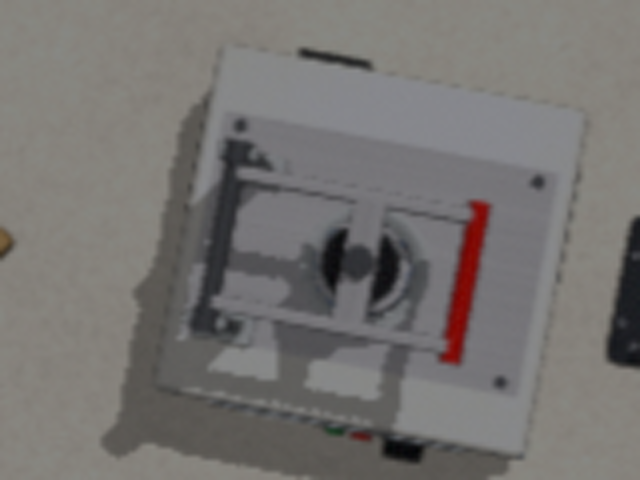

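Run:
```python
from h import *
c=np.array([.549,.0498]); X=np.array([.9755,-.2198]); Y=np.array([.2198,.9755])
for n in("top","scene"):
    f=viewer.grab_frame(n); P=depthpts(f); d=P[...,:2]-c; x=d@X; y=d@Y; z=P[...,2]
    for s in(-1,1):
        m=(f["range_z"]>0)&(abs(x-s*.04)<.006)&(y>-.05)&(y<.07)&(z>.165)&(z<.195)
        a=np.polyfit(y[m],z[m],1); print(n,s,m.sum(),'slope',a[0].round(4),'z0',a[1].round(4))
```

```text
top -1 191 slope -0.0048 z0 0.1776
top 1 197 slope -0.0022 z0 0.1773
scene -1 200 slope -0.0036 z0 0.1758
scene 1 245 slope -0.0022 z0 0.1759
```

Rails are level (slope −0.002 to −0.005), so the bow is closed on its stop. Handing in.

```bash
python3 -c "
from station import env,state
print(state()['time_s'],state()['force']); print(env.sign_off())"
```

```text
21.6333 [ 0.20349613 -0.28249486  0.61921424]
the job is handed in; nothing more can be done
None
```

The grinding cup is fully home in the collar, and the clamp bow is closed on its stop with the pad over the lid. I handed the job in at about 21.6 s with the robot clear and touching nothing.

- **Cup:** I turned it about 65° on the drive cross before it dropped. I kept the contact at about 10 N, and it peaked at about 11.5 N early on, slightly over the 5–10 N asked for. It then went down 7.9 mm with almost no pressure, against the 8 mm expected. With the gripper lifted off, the depth picture put the lid top 78 mm above the deck, which is the fully seated height.
- **Bow:** I pinched the red bar and swung it down along its arc. It went stiff at a bar height of 170 mm, with about 17 N at the stop, and then I released it.
- **Last checks:** In both cameras the rails are level to within 0.005 rad, and the bar is at its closed position. The depth readings run about 2 mm high, as they did on the deck earlier, so the level rails are the stronger evidence. My route kept clear of the dishes, jar, brush and yellow cup, but I did not re-measure them at the end.

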